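Feel the bays, then slide the mould home

TASK

One of the two covered bays of the green mould warmer still has an old piece stuck at its back, out of sight; before moving the red-brown mould, take the wooden ring clamp and feel with one of its ends well into a bay to learn which bay is empty. Then slide the red-brown mould fully home, flat and straight, in the empty bay. Finish with the clamp laid down on the counter, and leave the needle jar and the oil can where they are.

Things in the scene. Friction and masses are not known exactly. Their poses are not given: they have to be found in the camera images.
- warmer: Fixed two-bay mould warmer: green housing, 48 high, low black dial on its roof (dial top 55 above the counter). Origin: on the counter, midway across, in the plane of the bay mouths (front edge of the roof). x points into the bays, y to the left bay, z up. The housing spans x = 0 to 78, y = -98 to 98; between the bay mouths (y = -34 to 34) its front is flat. The apron lies before it.
- apron (a point): Middle of the warmer's open metal apron, on its upper face, at warmer x = -44, y = 0; axes as the warmer's. The apron spans warmer x = -88 to 0, its face is 6 above the counter, level with the bay floors. At each side a short guide cheek (x = -28 to 0, top 28 above the counter) stands before the housing; the cheeks' inner faces, at y = +90 and -90, run on flush as the outer walls of the bays.
- left_bay (a point): Mouth of the left bay: middle, on its floor, at warmer x = 0, y = +62; axes as the warmer's. Each bay is a covered tunnel 56 wide, 34 high, 66 deep from mouth to back wall. Exactly one bay, left or right by chance, has the old dark piece stuck fast on its back wall (26 thick, 46 wide, 22 high, on the floor), which leaves 40 of depth.
- right_bay (a point): The same for the right bay, at warmer x = 0, y = -62.
- mould: Loose red-brown rubber mould, a rigid block 50 (its x) x 76 (its y, lengthwise) x 24 high; origin at the centre of its underside. It starts flat on the apron, midway between the two lanes, lengthwise along the bays, 4 to 10 before the housing. Fully home, leading end on the back wall of the empty bay, its other end sticks out 10 from the mouth.
- clamp: Loose wooden ring clamp, a straight stick 26 wide (its x), 118 long (its y), 22 high, about 70 g, brass band (24 high) in the middle; starts flat on the counter to the right of the warmer, nose away from the robot. Origin: below its middle, on its underside. Solid from y = -59 (nose) to +51; the last 8 mm at the tail are a thin wedge that touches nothing. Grasp across its width.
- clamp_nose (a point): Centre of the clamp's nose end face: clamp y = -59, 11 above its underside. With the clamp held near its tail the nose may droop by 3 to 5.
- clamp_tail (a point): Centre of the clamp's tail end: clamp y = +51, 11 above its underside.
- needle_jar: Bystander: glass jar with needle files, 45 across, 136 high, standing; origin at the centre of its underside.
- oil_can: Bystander: pale oil can with a thin spout, 56 across, 120 high, standing; origin at the centre of its underside.
- rolling_mill: Obstacle: the big fixed rolling mill to the left of the warmer. It fills x = 0.40 to 0.66, y = -0.085 to 0.045 up to 0.45 above the counter, and its crank reaches towards the robot to x = 0.30 (0.115 above the counter at most). Pass it on the robot's side. Origin inside its foot; of no use.

How it is judged:
On the way:
1. an end of the clamp is more than 30 mm deep inside a bay while the red-brown mould is still outside both bays (((x of clamp_nose in the frame of left_bay above 0.03 m and y of clamp_nose in the frame of left_bay between -0.028 and 0.028 m and z of clamp_nose in the frame of left_bay between 0 and 0.034 m) or (x of clamp_nose in the frame of right_bay above 0.03 m and y of clamp_nose in the frame of right_bay between -0.028 and 0.028 m and z of clamp_nose in the frame of right_bay between 0 and 0.034 m) or (x of clamp_tail in the frame of left_bay above 0.03 m and y of clamp_tail in the frame of left_bay between -0.028 and 0.028 m and z of clamp_tail in the frame of left_bay between 0 and 0.034 m) or (x of clamp_tail in the frame of right_bay above 0.03 m and y of clamp_tail in the frame of right_bay between -0.028 and 0.028 m and z of clamp_tail in the frame of right_bay between 0 and 0.034 m)) and x of mould in the frame of warmer below -0.03 m), for 0.1 s.
At the end, for the whole second after the job is handed in: The red-brown mould lies flat and straight in the empty bay, its leading end within 4 mm of the bay's back wall (within 0.08 rad of the bay's direction, within 6 mm of its middle line); the clamp lies level and low (origin under 30 mm above the counter); both at rest and released (((x of mould in the frame of left_bay above 0.024 m and y of mould in the frame of left_bay between -0.006 and 0.006 m and z of mould in the frame of left_bay between -0.004 and 0.005 m) or (x of mould in the frame of right_bay above 0.024 m and y of mould in the frame of right_bay between -0.006 and 0.006 m and z of mould in the frame of right_bay between -0.004 and 0.005 m)) and angle between the y axis of mould and the x axis of warmer, either way round below 0.08 rad and angle between mould's own z axis and vertical below 0.06 rad and linear speed of each of mould, clamp below 0.01 m/s and height (world z) of clamp below 0.03 m and angle between clamp's own y axis and vertical above 1.35 rad); the robot touches nothing.
It fails at once if the needle jar is moved by more than 20 mm or tipped (distance of needle_jar from where it was at the start of the episode above 0.02 m or angle between needle_jar's own z axis and vertical above 0.3 rad).
It fails at once if the oil can is moved by more than 20 mm or tipped (distance of oil_can from where it was at the start of the episode above 0.02 m or angle between oil_can's own z axis and vertical above 0.3 rad).
It also fails if it takes over 64 s, if anything falls off the work surface, if the arm or the gripper's body presses on something with over 40 N, if the wrist force passes 120 N, or if a joint passes its speed limit or range.

ROBOT

A 6-joint arm with a two-finger parallel gripper is mounted at the origin on a cart in front of the work surface, level with it; the furniture and walls round the work are solid. World frame = base frame: x ahead of the robot, y to its left, z up, the work surface at z = 0. Lengths are in m, angles in rad, forces in N, time in s.
With the tool pointing down it reaches from about 0.35 to 0.85 m from the base axis. Payload 8.1 kg.
Tool frame: the origin (TCP) lies at the centre of the arm's flange, where the gripper is bolted on; the fingertips stand 186 mm ahead of it and the grasp point (between the pads) lies 167 mm ahead of it; z points along the fingers, y is the line along which they close (so a half turn about z gives the same grasp; the last joint's range is limited). The gripper opens to 93 mm and grips with 3 to 60 N. Pads are 15 mm wide; open, the fingers measure 128 mm over their backs; the gripper's body (75 mm by 188 mm) begins 65 mm behind the grasp point.
Start: joints at [1.054, 0.13, 1.488, -0, 1.523, -0.085], TCP at [0.251, 0.545, 0.405] pointing down, gripper open.
Joint ranges: [-2.96, 2.96], [-0.89, 2.26], [0.02, 2.5], [-1.34, 4.48], [0, 2.73], [-2.66, 2.66]. Speed limits (rad/s): [2.39, 2.39, 2.79, 3.14, 3.14, 3.14].

INTERFACE

Orientations are given as a rotation vector (axis times angle).
In Python, from plant import robot gives the robot as it stands.
- The arm moves only by the tool apply_moves, never from a script. Its argument "series" is a list of rows, each a list of 2 entries, a list of its own where there are three numbers: the shift along the tool's x, y, z in mm, then the turn, a rotation vector about the tool's x, y, z in rad. A call has 1 to 12 rows; each row shifts and turns the commanded pose from where the row before left it, along the tool's axes as they then stand; what a row does not reach is not made up. A row lasts 1/12 s, in which the tool goes at most 41.7 mm and 7.16 degrees, less where a joint would pass 70% of its speed; a pose out of reach is approached as far as the arm can. A call is refused whole if a number of a shift passes 41.7 or a number of a turn 0.125, either way. A call with a gripper value outside its range is refused whole. "claw" is the opening, from 0 (shut) to 1 (fully open), set as the call begins (left out, the last holds). The fingers move at their own pace and stop on an object; "newtons" is the grip in N (left out, the last holds). Time passes only in rows, so rows that do not move let the fingers close. It gives the time, the measured TCP pose, the force, the opening and the grip force at its end, in the units of the state.
- robot.read_state(): the state, without advancing time (a new reading comes with each control period).
- robot.read_camera(name): name is "scene" or "top" or "wrist"; returns (picture, depth): 400x640x3 uint8, blue, green, red; 400x640 float32, m along the optical axis (not along the pixel's ray), 0 where there is no reading.
- robot.calibration(name): a dict with "fx", "fy", "cx", "cy" (pixels), "extrinsics" (4x4, takes a point from world to camera coordinates). Camera axes: x right, y down, z forward; pixel columns grow to the right and rows downward; lengths in m; the calibration is good to about 2 mm. A picture is of the moment at which its call begins: read the wrist's pose just before it. calibration takes no time and is no camera call; for the wrist camera it gives the pose at the moment of the call.
- robot.close_job(): hands the job in; it is judged then, once.
The state is a dict: "t": time; "q": joint angles; "dq": joint speeds; "joint_torque": joint torques, N m; "tool_pos": TCP position; "orientation": TCP orientation; "force": force on the tool from outside, world axes, zero at the start; "wrist_torque": the same for the moment, N m; "opening": finger opening in m; "gripper_force": force on a finger pad.
Only numpy, scipy, OpenCV 4.12 (cv2) and the standard library are available. Lean on these libraries where they do the work, as an engineer would, in place of code of your own. Each camera call takes 0.05 s, during which the arm holds its last target. There are 200 camera calls.

## Working session

There is one attempt and no reset: what is moved stays moved. The work goes in short steps, Python scripts to look and compute and a tool call to move; the robot and the scene stay as the last step left them, time stands still between calls to the robot, and variables do not carry over. Pictures are saved under pics/ and viewed, at most 10 in all, crops included, and the job is handed in when it is done.

Besides the shell and the picture viewer there is one more tool, called after "Call:" as name(argument=value, ...), one argument or row to a line, values as JSON. apply_moves: Moves the arm, as the interface text tells. Its arguments: {"type":"object","properties":{"series":{"type":"array"},"claw":{"type":"number"},"newtons":{"type":"number"}},"required":["series"]}

```bash
mkdir -p pics; ls; python3 - <<'E'
from plant import robot
import cv2,numpy as np
for n in("scene","top"):
    p,d=robot.read_camera(n); cv2.imwrite(f"pics/{n}.png",p); np.save(f"pics/{n}.npy",d)
    c=robot.calibration(n); print(n,c['fx'],c['cx'],c['cy'],np.round(c['extrinsics'],3).tolist())
s=robot.read_state(); print(s)
E
```

```text
pics
scene 449.0621004970988 316.80901950219004 193.24905543835175 [[0.859, -0.511, 0.019, -0.577], [-0.378, -0.66, -0.649, -0.08], [0.344, 0.55, -0.761, 1.054], [0.0, 0.0, 0.0, 1.0]]
top 424.9455695380092 318.78833951655196 199.69769251396582 [[0.003, -1.0, -0.021, -0.254], [-0.984, 0.001, -0.176, 0.492], [0.176, 0.021, -0.984, 0.793], [0.0, 0.0, 0.0, 1.0]]
{'t': 0.1, 'q': array([ 1.05358776e+00,  1.31093183e-01,  1.48918141e+00, -8.66051423e-06,
        1.52301259e+00, -8.53840371e-02]), 'dq': array([ 7.74232817e-04, -2.74559252e-03, -3.51502044e-03,  9.08564516e-04,
        3.68588853e-06,  9.94679036e-04]), 'joint_torque': array([ 1.32091962e-03, -5.61336493e+01, -4.93099344e+01,  7.69679574e-02,
        2.89306050e-02, -3.60443869e-05]), 'tool_pos': array([0.25098496, 0.54475082, 0.40378153]), 'orientation': array([-6.72943587e-01, -3.06816515e+00,  2.54549144e-03]), 'force': array([-0.61091496, -0.61396927,  0.12258246]), 'wrist_torque': array([-0.02199629,  0.00304184,  0.04334133]), 'gripper_force': 0.0, 'opening': 0.09280486735735782}
```

View pics/top.png

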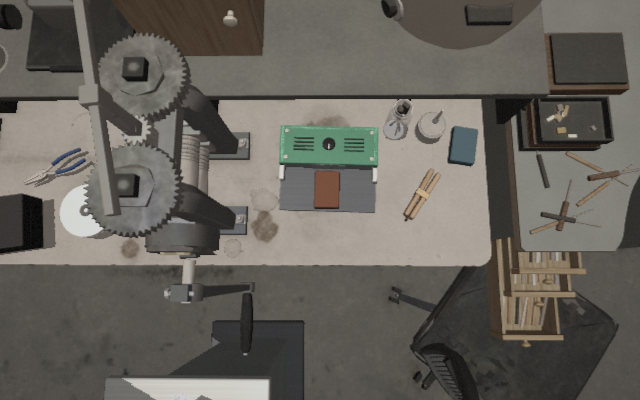

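View pics/scene.png

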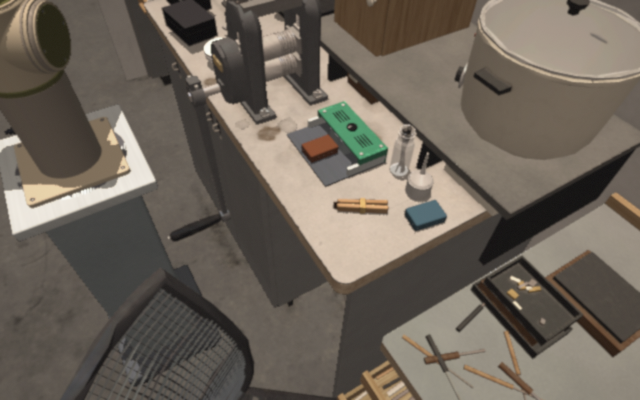

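The top view shows the warmer at about (329,147), the mould at (327,189), the clamp at (422,195) with its dark tail at (407,217), the jar at (397,120) and the can at (431,125). The scene view agrees. Next I'll work out positions.

```bash
cat > h.py <<'E'
from plant import robot
import cv2,numpy as np
def cloud(d,c):
    v,u=np.indices(d.shape); P=np.stack([(u-c['cx'])/c['fx']*d,(v-c['cy'])/c['fy']*d,d],-1)
    E=np.array(c['extrinsics']); return (P-E[:3,3])@E[:3,:3]
def rect(pts):
    r=cv2.minAreaRect((pts[:,:2]*1000).astype(np.float32)); return [np.round(x,1) for x in r], np.round(cv2.boxPoints(r)).tolist()
E
python3 - <<'E'
from h import *
for n in("top","scene"):
    im=cv2.imread(f"pics/{n}.png"); d=np.load(f"pics/{n}.npy"); W=cloud(d,robot.calibration(n))
    hsv=cv2.cvtColor(im,cv2.COLOR_BGR2HSV); H,S,V=[hsv[...,i].astype(int) for i in range(3)]
    X,Y,Z=W[...,0],W[...,1],W[...,2]
    box=(d>0)&(X>.3)&(X<.68)&(Y<-.08)&(Y>-.6)
    m={'green':box&(H>60)&(H<90)&(S>90)&(Z>.035),'mould':box&((H<12)|(H>172))&(S>80)&(Z>.02)&(Z<.045),'clamp':box&(H>8)&(H<28)&(S>70)&(Z>.012)&(Z<.04),'apron':box&(S<60)&(V<95)&(Z<.015)&(Z>.0)&(Y>-.38)}
    for k,q in m.items():
        q=q.astype(np.uint8); nn,L,st,_=cv2.connectedComponentsWithStats(q)
        if nn<2: print(n,k,'none');continue
        i=1+st[1:,4].argmax(); p=W[L==i]; print(n,k,len(p),rect(p),'z',np.round(np.median(p[:,2]),4))
    tall=(box&(Z>.06)&(Y<-.28)).astype(np.uint8); nn,L,st,_=cv2.connectedComponentsWithStats(tall)
    for i in range(1,nn):
        if st[i,4]>30:
            p=W[L==i]; print(n,'tall',st[i].tolist(),np.round(p.min(0),3),np.round(p.max(0),3))
E
```

```text
top green 2 ([array([ 566.9, -176.7]), array([1.7, 0. ]), np.float64(-119.1)], [[567.0, -176.0], [567.0, -176.0], [566.0, -177.0], [566.0, -177.0]]) z 0.0375
top mould 889 ([array([ 517. , -267.9]), array([47.7, 74.4]), np.float64(89.7)], [[480.0, -292.0], [554.0, -292.0], [554.0, -244.0], [480.0, -244.0]]) z 0.0304
top clamp 805 ([array([ 516.7, -268. ]), array([47.7, 74.1]), np.float64(89.5)], [[479.0, -292.0], [554.0, -292.0], [554.0, -244.0], [480.0, -244.0]]) z 0.0303
top apron 274 ([array([ 568. , -266.4]), array([ 36.5, 187.8]), np.float64(6.9)], [[539.0, -175.0], [561.0, -362.0], [597.0, -357.0], [575.0, -171.0]]) z 0.0069
top tall [333, 92, 174, 40, 1750] [ 0.626 -0.6    0.06 ] [ 0.68  -0.281  0.139]
top tall [429, 109, 14, 18, 88] [ 0.636 -0.489  0.06 ] [ 0.657 -0.47   0.122]
scene green 1680 ([array([ 601. , -276.6]), array([197.1,  79.5]), np.float64(88.6)], [[559.0, -374.0], [638.0, -376.0], [643.0, -179.0], [564.0, -177.0]]) z 0.0459
scene mould 524 ([array([ 515.9, -272.4]), array([54.4, 75.9]), np.float64(89.9)], [[478.0, -300.0], [554.0, -300.0], [554.0, -245.0], [478.0, -245.0]]) z 0.0276
scene clamp 552 ([array([ 521.2, -273.3]), array([86.6, 52.8]), np.float64(0.1)], [[478.0, -247.0], [478.0, -300.0], [565.0, -300.0], [564.0, -247.0]]) z 0.0274
scene apron 228 ([array([ 529.8, -294.9]), array([ 50.6, 132. ]), np.float64(62.6)], [[460.0, -287.0], [577.0, -348.0], [600.0, -303.0], [483.0, -242.0]]) z 0.0047
scene tall [380, 96, 100, 96, 1626] [ 0.623 -0.6    0.06 ] [ 0.68  -0.28   0.135]
scene tall [419, 153, 9, 24, 75] [ 0.639 -0.491  0.06 ] [ 0.648 -0.48   0.12 ]
```

```bash
python3 - <<'E'
from h import *
for n in("top","scene"):
    im=cv2.imread(f"pics/{n}.png"); d=np.load(f"pics/{n}.npy"); W=cloud(d,robot.calibration(n))
    hsv=cv2.cvtColor(im,cv2.COLOR_BGR2HSV); H,S,V=[hsv[...,i].astype(int) for i in range(3)]
    X,Y,Z=W[...,0],W[...,1],W[...,2]
    if n=="top": print(hsv[150,300],W[150,300],hsv[195,422],W[195,422],W[130,290],W[130,370],W[160,290],W[160,370])
    box=(d>0)&(X>.3)&(X<.7)&(Y<-.08)&(Y>-.6)
    m={'green':box&(H>50)&(H<95)&(S>60)&(Z>.04)&(Z<.06)&(Y>-.4),'clamp':box&(Y<-.385)&(Z>.012)&(Z<.04)&(X<.6)&(S>60),'jar':box&(Z>.02)&(X>.585)&(Y<-.385)&(Y>-.44)&(X<.68),'can':box&(Z>.02)&(X>.585)&(Y<-.445)&(Y>-.52)&(X<.68)}
    for k,q in m.items():
        q=q.astype(np.uint8); nn,L,st,_=cv2.connectedComponentsWithStats(q)
        if nn<2: print(n,k,'none');continue
        i=1+st[1:,4].argmax(); p=W[L==i]; print(n,k,len(p),rect(p),'z',np.round(np.percentile(p[:,2],[5,50,95]),4))
E
```

```text
[ 72  78 134] [ 0.59182398 -0.21616519  0.04761658] [ 19  77 198] [ 0.50489706 -0.45928076  0.02452114] [ 0.63335315 -0.19566122  0.048156  ] [ 0.63223616 -0.35564847  0.04941626] [ 0.57096963 -0.19666572  0.04890214] [ 0.57039194 -0.3545277   0.0494976 ]
top green 3274 ([array([ 602.4, -272.7]), array([193.7,  78.1]), np.float64(88.2)], [[560.0, -368.0], [638.0, -371.0], [644.0, -177.0], [566.0, -175.0]]) z [0.0461 0.0486 0.0509]
top clamp 576 ([array([ 505.1, -457.4]), array([ 25.6, 115.6]), np.float64(57.2)], [[450.0, -437.0], [547.0, -499.0], [561.0, -478.0], [463.0, -415.0]]) z [0.0187 0.022  0.0247]
top jar 986 ([array([ 652.9, -412.7]), array([54.1, 54.9]), np.float64(0.5)], [[626.0, -386.0], [626.0, -440.0], [680.0, -440.0], [680.0, -385.0]]) z [0.0333 0.1048 0.1297]
top can 685 ([array([ 644.8, -479.1]), array([55.3, 53.2]), np.float64(47.2)], [[607.0, -481.0], [646.0, -517.0], [683.0, -477.0], [644.0, -441.0]]) z [0.0267 0.0493 0.0772]
scene green 1757 ([array([ 601.7, -275.9]), array([198.5,  80.6]), np.float64(88.2)], [[558.0, -374.0], [639.0, -376.0], [645.0, -178.0], [564.0, -175.0]]) z [0.0434 0.0459 0.0483]
scene clamp 539 ([array([ 505.8, -462.1]), array([ 28.5, 114.4]), np.float64(56.4)], [[450.0, -442.0], [546.0, -506.0], [561.0, -482.0], [466.0, -419.0]]) z [0.0131 0.0192 0.0222]
scene jar 989 ([array([ 651.5, -412.8]), array([53.8, 56.8]), np.float64(89.8)], [[623.0, -440.0], [680.0, -440.0], [680.0, -386.0], [623.0, -386.0]]) z [0.0278 0.0933 0.1256]
scene can 589 ([array([ 641.1, -486.3]), array([50.1, 55.8]), np.float64(32.1)], [[605.0, -476.0], [635.0, -523.0], [677.0, -497.0], [647.0, -449.0]]) z [0.0231 0.0453 0.0873]
```

```bash
cat >> h.py <<'E'
from scipy.spatial.transform import Rotation as R
ORG=np.array([.563,-.273]);PSI=-.031
def w2(x,y):  # warmer mm -> world m
    c,s=np.cos(PSI),np.sin(PSI); return ORG+np.array([c*x-s*y,s*x+c*y])/1000
def pose():
    s=robot.read_state(); M=R.from_rotvec(s['orientation']).as_matrix(); return s,M
def plan(wps,step=38.,turn=.12):
    "wps: (x,y,z,heading of tool y); level tool; prints rows of <=12"
    s,M=pose(); p=np.array(s['tool_pos']); h=np.arctan2(M[1,1],M[0,1]); rows=[]
    for x,y,z,H in wps:
        n=int(np.ceil(max(np.linalg.norm(np.array([x,y,z])-p)*1000/step,abs(H-h)/turn,1)))
        for i in range(n):
            t=p+(np.array([x,y,z])-p)/(n-i); dh=(H-h)/(n-i); d=(t-p)*1000
            ty=np.array([np.cos(h),np.sin(h),0]); tx=np.array([-ty[1],ty[0],0]); 
            L=np.round([d@tx,d@ty,-d[2]],1); dh=round(dh,3)
            rows.append([L.tolist(),[0,0,-dh]]); p=p+(L[0]*tx+L[1]*ty)/1000+[0,0,-L[2]/1000]; h+=dh
    for i in range(0,len(rows),12): print(str(rows[i:i+12]).replace(' ',''))
def show():
    s,M=pose(); print('t',round(s['t'],2),'p',np.round(s['tool_pos']*1000,1),'head',round(np.arctan2(M[1,1],M[0,1]),4),'z',np.round(M[:,2],3),'F',np.round(s['force'],1),'op',round(s['opening']*1000,1),'gf',s['gripper_force'])
E
python3 - <<'E'
from h import *
show()
plan([(.32,.18,.42,1.5),(.325,-.17,.42,1.5),(.475,-.4395,.32,.999)])
E
```

```text
t 0.1 p [251.  544.8 403.8] head 1.139 z [-0.001 -0.001 -1.   ] F [-0.6 -0.6  0.1] op 92.8 gf 0.0
[[[-21.5,-30.2,-1.6],[0,0,np.float64(-0.036)]],[[-20.4,-31.0,-1.6],[0,0,np.float64(-0.036)]],[[-19.3,-31.7,-1.6],[0,0,np.float64(-0.036)]],[[-18.2,-32.4,-1.6],[0,0,np.float64(-0.036)]],[[-17.0,-33.0,-1.6],[0,0,np.float64(-0.036)]],[[-15.8,-33.6,-1.6],[0,0,np.float64(-0.036)]],[[-14.5,-34.2,-1.7],[0,0,np.float64(-0.036)]],[[-13.3,-34.7,-1.6],[0,0,np.float64(-0.036)]],[[-12.1,-35.1,-1.7],[0,0,np.float64(-0.037)]],[[-10.7,-35.5,-1.6],[0,0,np.float64(-0.036)]],[[-3.0,-34.9,-0.0],[0,0,np.float64(-0.0)]],[[-3.0,-34.9,-0.0],[0,0,np.float64(-0.0)]]]
[[[-3.0,-34.9,-0.0],[0,0,np.float64(-0.0)]],[[-3.0,-34.9,-0.0],[0,0,np.float64(-0.0)]],[[-3.0,-34.9,-0.0],[0,0,np.float64(-0.0)]],[[-3.0,-34.9,-0.0],[0,0,np.float64(-0.0)]],[[-2.9,-34.8,-0.0],[0,0,np.float64(-0.0)]],[[-3.0,-34.9,-0.0],[0,0,np.float64(-0.0)]],[[-2.9,-34.8,-0.0],[0,0,np.float64(-0.0)]],[[-3.0,-34.9,-0.0],[0,0,np.float64(-0.0)]],[[-18.7,-28.7,11.1],[0,0,np.float64(0.056)]],[[-20.3,-27.6,11.1],[0,0,np.float64(0.056)]],[[-21.8,-26.4,11.1],[0,0,np.float64(0.056)]],[[-23.3,-25.1,11.1],[0,0,np.float64(0.055)]]]
[[[-24.6,-23.8,11.1],[0,0,np.float64(0.056)]],[[-25.9,-22.4,11.1],[0,0,np.float64(0.055)]],[[-27.1,-21.0,11.1],[0,0,np.float64(0.056)]],[[-28.3,-19.4,11.1],[0,0,np.float64(0.055)]],[[-29.3,-17.8,11.2],[0,0,np.float64(0.056)]]]
```

Call:
apply_moves(
  series=[
    [[-21,-30,-1.6],[0,0,-0.036]],
    [[-20,-31,-1.6],[0,0,-0.036]],
    [[-19,-32,-1.6],[0,0,-0.036]],
    [[-18,-32,-1.6],[0,0,-0.036]],
    [[-17,-33,-1.6],[0,0,-0.036]],
    [[-16,-34,-1.6],[0,0,-0.036]],
    [[-14,-34,-1.7],[0,0,-0.036]],
    [[-13,-35,-1.6],[0,0,-0.036]],
    [[-12,-35,-1.7],[0,0,-0.037]],
    [[-11,-35,-1.6],[0,0,-0.036]],
  ],
  claw=0.6,
)

```text
t: 0.93
tool_pos: [0.318, 0.1796, 0.4207]
orientation: [0.107, 3.14, -0.0]
force: [1.0, -0.0, 0.2]
opening: 0.0554
gripper_force: 0.0
```

Call:
apply_moves(
  series=[
    [[-3,-35,0],[0,0,0]],
    [[-3,-35,0],[0,0,0]],
    [[-3,-35,0],[0,0,0]],
    [[-3,-35,0],[0,0,0]],
    [[-3,-35,0],[0,0,0]],
    [[-3,-35,0],[0,0,0]],
    [[-3,-35,0],[0,0,0]],
    [[-3,-35,0],[0,0,0]],
    [[-3,-35,0],[0,0,0]],
    [[-3,-35,0],[0,0,0]],
  ],
)

```text
t: 1.77
tool_pos: [0.323, -0.1719, 0.4208]
orientation: [0.112, 3.139, -0.0]
force: [1.3, 0.5, -0.3]
opening: 0.056
gripper_force: 0.0
```

Call:
apply_moves(
  series=[
    [[-19,-29,11],[0,0,0.056]],
    [[-20,-28,11],[0,0,0.056]],
    [[-22,-26,11],[0,0,0.056]],
    [[-23,-25,11],[0,0,0.056]],
    [[-25,-24,11],[0,0,0.056]],
    [[-26,-22,11],[0,0,0.056]],
    [[-27,-21,11],[0,0,0.056]],
    [[-28,-19,11],[0,0,0.056]],
    [[-29,-18,11],[0,0,0.056]],
    [[0,0,0],[0,0,0]],
  ],
)

```text
t: 2.6
tool_pos: [0.4736, -0.4424, 0.3143]
orientation: [-0.896, -3.003, -0.006]
force: [-1.1, -0.5, -1.4]
opening: 0.0559
gripper_force: 0.0
```

```bash
sed -i 's/dh=round(dh,3)/dh=round(float(dh),3)/' h.py; python3 - <<'E'
from h import *
show(); c=robot.calibration("wrist")
p,d=robot.read_camera("wrist"); cv2.imwrite("pics/w1.png",p)
W=cloud(d,c); hsv=cv2.cvtColor(p,cv2.COLOR_BGR2HSV); H,S=hsv[...,0].astype(int),hsv[...,1]
q=((d>0)&(W[...,1]<-.385)&(W[...,2]>.012)&(W[...,2]<.03)&(W[...,0]<.6)&(H<30)&(S>60)).astype(np.uint8)
nn,L,st,_=cv2.connectedComponentsWithStats(q); i=1+st[1:,4].argmax(); print(st[i],rect(W[L==i]),np.median(W[L==i][:,2]))
E
```

```text
t 2.6 p [ 473.6 -442.4  314.3] head 0.9907 z [-0.006  0.006 -1.   ] F [-1.1 -0.5 -1.4] op 55.9 gf 0.0
[ 309  174   29  102 2120] ([array([ 495. , -452.5]), array([25.7, 95.2]), np.float64(57.4)], [[448.0, -438.0], [528.0, -489.0], [542.0, -467.0], [462.0, -416.0]]) 0.022786622925629142
```

View pics/w1.png

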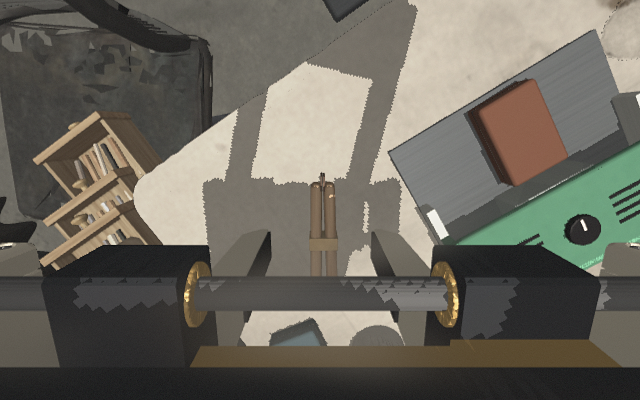

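```bash
python3 - <<'E'
from h import *
show(); plan([(.4743,-.4393,.22,1.002),(.4743,-.4393,.1885,1.002)],step=30)
E
```

```text
t 2.65 p [ 473.1 -440.6  316.3] head 0.9939 z [-0.005  0.006 -1.   ] F [-0.6  0.3 -0.2] op 55.7 gf 0.0
[[[-0.1,0.4,24.1],[0,0,-0.002]],[[-0.1,0.5,24.1],[0,0,-0.002]],[[-0.1,0.4,24.1],[0,0,-0.002]],[[-0.0,0.5,24.0],[0,0,-0.002]],[[-0.0,-0.0,15.8],[0,0,-0.0]],[[-0.0,-0.0,15.7],[0,0,-0.0]]]
```

Call:
apply_moves(
  series=[
    [[0,0.5,24],[0,0,-0.002]],
    [[0,0.5,24],[0,0,-0.002]],
    [[0,0.5,24],[0,0,-0.002]],
    [[0,0.5,24],[0,0,-0.002]],
    [[0,0,16],[0,0,0]],
    [[0,0,15],[0,0,0]],
    [[0,0,0],[0,0,0]],
  ],
)

```text
t: 3.23
tool_pos: [0.4732, -0.4358, 0.192]
orientation: [-0.876, -3.013, -0.004]
force: [-0.7, 0.9, -1.0]
opening: 0.0555
gripper_force: 0.0
```

```bash
python3 -c "
from h import *
show()"
```

```text
t 3.23 p [ 473.2 -435.8  192. ] head 1.0048 z [-0.003  0.003 -1.   ] F [-0.7  0.9 -1. ] op 55.5 gf 0.0
```

Call:
apply_moves(
  series=[
    [[-3.5,-2.5,3],[0,0,0]],
    [[0,0,0],[0,0,0]],
  ],
)

```text
t: 3.4
tool_pos: [0.4765, -0.4422, 0.1933]
orientation: [0.878, 3.015, -0.002]
force: [0.4, 0.4, 0.3]
opening: 0.0557
gripper_force: 0.0
```

Call:
apply_moves(
  series=[
    [[0,0,0],[0,0,0]],
    [[0,0,0],[0,0,0]],
    [[0,0,0],[0,0,0]],
    [[0,0,0],[0,0,0]],
    [[0,0,0],[0,0,0]],
    [[0,0,0],[0,0,0]],
  ],
  claw=0,
  newtons=40,
)

```text
t: 3.9
tool_pos: [0.476, -0.4415, 0.1922]
orientation: [0.878, 3.016, -0.0]
force: [-0.1, 0.1, 1.0]
opening: 0.022
gripper_force: 40.0
```

Call:
apply_moves(
  series=[
    [[0,0,-20],[0,0,0]],
    [[0,0,-30],[0,0,0]],
    [[0,0,-30],[0,0,0]],
    [[0,0,0],[0,0,0]],
  ],
)

```text
t: 4.23
tool_pos: [0.4776, -0.4432, 0.2794]
orientation: [0.876, 3.008, -0.008]
force: [-0.4, -1.4, 1.6]
opening: 0.0221
gripper_force: 40.0
```

```bash
python3 - <<'E'
from h import *
show(); a,b=w2(-145,-60); print(a,b)
plan([(a,b,.26,np.pi/2-.031)])
E
```

```text
t 4.23 p [ 477.6 -443.2  279.4] head 1.0041 z [ 0.007 -0.007 -1.   ] F [-0.4 -1.4  1.6] op 22.1 gf 39.98727581463754
0.4162099648162584 -0.32847689222330245
[[[22.7,12.8,3.9],[0,0,-0.107]],[[21.2,15.1,3.9],[0,0,-0.107]],[[19.4,17.3,3.9],[0,0,-0.107]],[[17.5,19.3,3.9],[0,0,-0.107]],[[15.3,21.0,3.8],[0,0,-0.108]]]
```

Call:
apply_moves(
  series=[
    [[23,13,4],[0,0,-0.107]],
    [[21,15,4],[0,0,-0.107]],
    [[19.5,17.5,4],[0,0,-0.107]],
    [[17.5,19.5,4],[0,0,-0.107]],
    [[15.5,21,4],[0,0,-0.108]],
    [[0,0,0],[0,0,0]],
    [[0,0,0],[0,0,0]],
  ],
)

```text
t: 4.82
tool_pos: [0.4138, -0.325, 0.2511]
orientation: [-0.048, -3.14, -0.002]
force: [0.8, -0.8, 0.5]
opening: 0.0221
gripper_force: 40.0
```

```bash
python3 - <<'E'
from h import *
show()
c=robot.calibration("wrist")
p,d=robot.read_camera("wrist"); cv2.imwrite("pics/w2.png",p)
W=cloud(d,c); hsv=cv2.cvtColor(p,cv2.COLOR_BGR2HSV); H,S=hsv[...,0].astype(int),hsv[...,1]
X,Y,Z=[W[...,i] for i in range(3)]
def comp(n,q):
    nn,L,st,_=cv2.connectedComponentsWithStats(q.astype(np.uint8))
    if nn<2: return print(n,'none')
    i=1+st[1:,4].argmax(); P=W[L==i]; print(n,st[i].tolist(),rect(P),np.median(P[:,2]))
    return P
comp('mould',(d>0)&((H<12)|(H>172))&(S>70)&(Z>.02)&(Z<.04)&(X>.4))
comp('green',(d>0)&(H>50)&(H<95)&(S>60)&(Z>.04)&(Z<.056)&(X>.5))
P=comp('clamp',(d>0)&(H<30)&(S>50)&(Z>.06)&(Z<.11)&(X>.4)&(X<.6))
if P is not None:
    for x in np.arange(.42,.54,.015):
        m=abs(P[:,0]-x)<.003
        if m.sum()>5: print(x,np.round(P[m].min(0)[1:],4),np.round(P[m].max(0)[1:],4))
E
```

```text
t 4.82 p [ 413.8 -325.   251.1] head 1.54 z [-0.001  0.001 -1.   ] F [ 0.8 -0.8  0.5] op 22.1 gf 39.98759172856808
mould none
green none
clamp [297, 311, 49, 35, 1534] ([array([ 456.8, -324.7]), array([25.9, 24.8]), np.float64(87.3)], [[444.0, -337.0], [469.0, -338.0], [470.0, -312.0], [445.0, -311.0]]) 0.08251972973411958
0.45 [-0.3372  0.0813] [-0.3114  0.0846]
0.465 [-0.3371  0.0778] [-0.3129  0.0832]
```

View pics/w2.png

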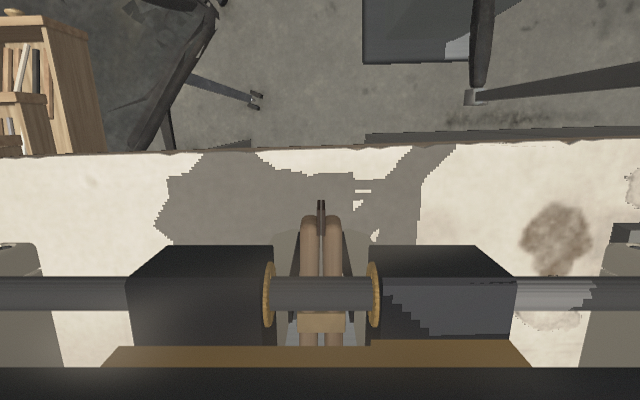

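Call:
apply_moves(
  series=[
    [[0,-3.5,16],[0,0,0]],
    [[-15,0,15],[0,0,0]],
    [[-15,0,15],[0,0,0]],
    [[0,0,0],[0,0,0]],
    [[0,0,0],[0,0,0]],
  ],
)

```text
t: 5.28
tool_pos: [0.4448, -0.3312, 0.2054]
orientation: [-0.049, -3.14, -0.001]
force: [-0.5, -0.8, -0.6]
opening: 0.0218
gripper_force: 40.0
```

```bash
python3 - <<'E'
from h import *
show()
p,d=robot.read_camera("top"); cv2.imwrite("pics/t2.png",cv2.resize(p[80:260,240:480],None,fx=3.2,fy=3.2))
W=cloud(d,robot.calibration("top")); np.save('pics/t2.npy',d)
hsv=cv2.cvtColor(p,cv2.COLOR_BGR2HSV); H,S=hsv[...,0].astype(int),hsv[...,1]
X,Y,Z=[W[...,i] for i in range(3)]
q=((d>0)&(H<30)&(S>50)&(Z>.018)&(Z<.05)&(X>.4)&(X<.6)&(Y<-.305)&(Y>-.36)).astype(np.uint8)
nn,L,st,_=cv2.connectedComponentsWithStats(q); i=1+st[1:,4].argmax(); P=W[L==i]; print(st[i],rect(P))
for x in np.arange(.4,.6,.015):
    m=abs(P[:,0]-x)<.006
    if m.sum()>5: print(round(x,3),np.round([P[m,1].min(),P[m,1].max(),np.median(P[m,2])],4))
E
```

```text
t 5.28 p [ 444.8 -331.2  205.4] head 1.5394 z [-0.001  0.001 -1.   ] F [-0.5 -0.8 -0.6] op 21.8 gf 39.988473895937204
[357 236   2   2   3] ([array([ 421.5, -328.9]), array([1.8, 0.8]), np.float64(82.1)], [[421.0, -330.0], [422.0, -330.0], [422.0, -328.0], [421.0, -328.0]])
```

View pics/t2.png

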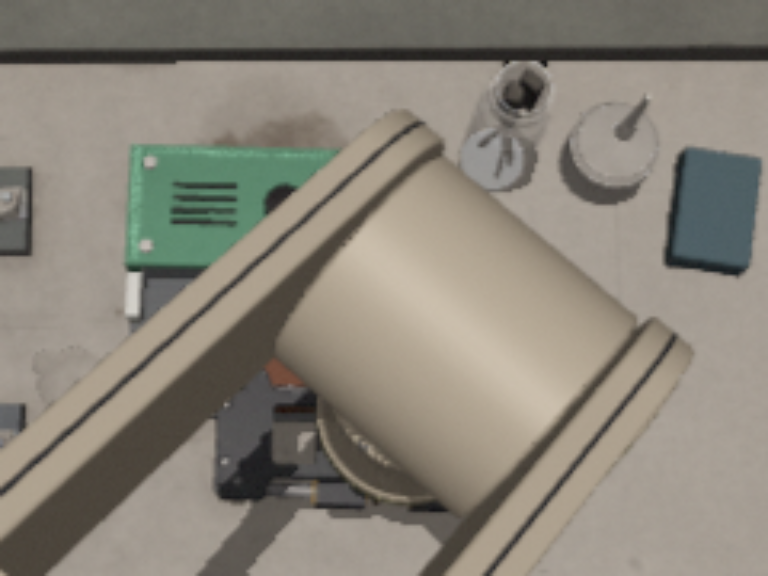

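Call:
apply_moves(
  series=[
    [[-8,0,0],[0,0,0]],
    [[-8,0,0],[0,0,0]],
    [[-8,0,0],[0,0,0]],
    [[-8,0,0],[0,0,0]],
    [[-8,0,0],[0,0,0]],
    [[-8,0,0],[0,0,0]],
    [[-5,0,0],[0,0,0]],
    [[-4,0,0],[0,0,0]],
    [[0,0,0],[0,0,0]],
  ],
)

```text
t: 6.08
tool_pos: [0.5021, -0.3322, 0.2059]
orientation: [0.048, 3.141, -0.0]
force: [-0.6, 0.4, -0.8]
opening: 0.0214
gripper_force: 40.0
```

Call:
apply_moves(
  series=[
    [[-3,0,0],[0,0,0]],
    [[-2,0,0],[0,0,0]],
    [[0,0,0],[0,0,0]],
  ],
)

```text
t: 6.33
tool_pos: [0.5064, -0.3325, 0.2059]
orientation: [0.049, 3.141, -0.0]
force: [-0.7, -0.7, -0.8]
opening: 0.0222
gripper_force: 40.0
```

Call:
apply_moves(
  series=[
    [[-2,0,0],[0,0,0]],
    [[-2,0,0],[0,0,0]],
    [[0,0,0],[0,0,0]],
  ],
)

```text
t: 6.58
tool_pos: [0.509, -0.3326, 0.205]
orientation: [-0.049, -3.137, -0.002]
force: [-8.7, -0.8, 1.4]
opening: 0.0221
gripper_force: 40.1
```

Call:
apply_moves(
  series=[
    [[-2,0,0],[0,0,0]],
    [[0,0,0],[0,0,0]],
  ],
)

```text
t: 6.75
tool_pos: [0.5098, -0.3327, 0.2043]
orientation: [-0.049, -3.133, -0.003]
force: [-14.7, -0.3, 2.5]
opening: 0.022
gripper_force: 40.2
```

Call:
apply_moves(
  series=[
    [[15,0,0],[0,0,0]],
    [[20,0,0],[0,0,0]],
    [[20,0,0],[0,0,0]],
    [[20,0,0],[0,0,0]],
    [[20,0,-15],[0,0,0]],
    [[10,0,-25],[0,0,0]],
    [[0,0,-15],[0,0,0]],
    [[0,0,0],[0,0,0]],
  ],
)

```text
t: 7.42
tool_pos: [0.4079, -0.3307, 0.2649]
orientation: [0.05, 3.136, -0.007]
force: [0.4, -1.2, -0.6]
opening: 0.0222
gripper_force: 40.0
```

```bash
python3 - <<'E'
from h import *
show(); plan([(.476,-.4415,.26,1.004),(.476,-.4415,.195,1.004)],step=30)
E
```

```text
t 7.42 p [ 407.9 -330.7  264.9] head 1.539 z [ 0.005 -0.005 -1.   ] F [ 0.4 -1.2 -0.6] op 22.2 gf 39.98774986714125
[[[-14.3,-21.7,1.0],[0,0,0.107]],[[-16.6,-20.1,1.0],[0,0,0.107]],[[-18.6,-18.2,1.0],[0,0,0.107]],[[-20.4,-16.1,1.0],[0,0,0.107]],[[-22.0,-13.8,0.9],[0,0,0.107]],[[-0.0,0.0,21.7],[0,0,-0.0]],[[-0.0,0.0,21.7],[0,0,-0.0]],[[-0.0,0.0,21.6],[0,0,-0.0]]]
```

Call:
apply_moves(
  series=[
    [[-14.5,-21.5,1],[0,0,0.107]],
    [[-16.5,-20,1],[0,0,0.107]],
    [[-18.5,-18,1],[0,0,0.107]],
    [[-20.5,-16,1],[0,0,0.107]],
    [[-22,-14,1],[0,0,0.107]],
    [[0,0,22],[0,0,0]],
    [[0,0,22],[0,0,0]],
    [[0,0,15],[0,0,0]],
    [[0,0,4],[0,0,0]],
    [[0,0,0],[0,0,0]],
  ],
)

```text
t: 8.25
tool_pos: [0.4754, -0.4392, 0.1913]
orientation: [-0.876, -3.015, -0.002]
force: [-0.2, -0.3, -0.5]
opening: 0.0219
gripper_force: 40.0
```

Call:
apply_moves(
  series=[
    [[0,0,2],[0,0,0]],
    [[0,0,0],[0,0,0]],
  ],
)

```text
t: 8.42
tool_pos: [0.4757, -0.4395, 0.1907]
orientation: [-0.876, -3.017, -0.0]
force: [-1.6, 1.5, 2.4]
opening: 0.0222
gripper_force: 40.0
```

Touching down. I'll release, rise and head to the mould while looking at it.

Call:
apply_moves(
  series=[
    [[0,0,0],[0,0,0]],
    [[0,0,0],[0,0,0]],
    [[0,0,0],[0,0,0]],
    [[0,0,0],[0,0,0]],
  ],
  claw=0.7,
)

```text
t: 8.75
tool_pos: [0.4756, -0.4397, 0.1908]
orientation: [-0.877, -3.017, -0.0]
force: [-0.9, 0.5, -0.6]
opening: 0.0444
gripper_force: 0.0
```

Call:
apply_moves(
  series=[
    [[0,0,-20],[0,0,0]],
    [[0,0,-30],[0,0,0]],
    [[0,0,-35],[0,0,0]],
    [[30,0,-20],[0,0,0]],
    [[35,0,0],[0,0,0]],
    [[35,0,0],[0,0,0]],
    [[35,0,0],[0,0,0]],
    [[0,0,0],[0,0,0]],
  ],
  claw=1.0,
)

```text
t: 9.42
tool_pos: [0.3571, -0.3634, 0.2929]
orientation: [-0.876, -3.01, -0.006]
force: [-0.2, 1.1, -1.5]
opening: 0.0926
gripper_force: 0.0
```

```bash
cat >> h.py <<'E'
def look(n):
    p,d=robot.read_camera(n); W=cloud(d,robot.calibration(n))
    hsv=cv2.cvtColor(p,cv2.COLOR_BGR2HSV); H,S=hsv[...,0].astype(int),hsv[...,1]
    X,Y,Z=[W[...,i] for i in range(3)]; ok=(d>0)&(X>.35)&(X<.7)&(Y<-.1)&(Y>-.6)
    for k,q in {'mould':ok&((H<12)|(H>172))&(S>70)&(Z>.024)&(Z<.045)&(Y>-.39),'green':ok&(H>50)&(H<95)&(S>60)&(Z>.04)&(Z<.06)&(Y>-.4),'clamp':ok&(Y<-.385)&(Z>.012)&(Z<.04)&(X<.6)&(H<30)&(S>60)}.items():
        nn,L,st,_=cv2.connectedComponentsWithStats(q.astype(np.uint8))
        if nn>1: i=1+st[1:,4].argmax(); P=W[L==i]; print(n,k,st[i].tolist(),rect(P),np.round(np.median(P[:,2]),4))
    return p
E
python3 - <<'E'
from h import *
show()
cv2.imwrite('pics/t3.png',look('top')); cv2.imwrite('pics/s3.png',look('scene'))
E
```

```text
t 9.42 p [ 357.1 -363.4  292.9] head 1.0046 z [-0.005  0.006 -1.   ] F [-0.2  1.1 -1.5] op 92.6 gf 0.0
top mould [314, 171, 25, 37, 894] ([array([ 516.9, -267.9]), array([47.9, 74.3]), np.float64(89.8)], [[480.0, -292.0], [554.0, -292.0], [554.0, -244.0], [480.0, -244.0]]) 0.0304
top green [280, 126, 98, 40, 3296] ([array([ 602.7, -273. ]), array([193.7,  78.2]), np.float64(88.1)], [[560.0, -368.0], [639.0, -371.0], [645.0, -177.0], [567.0, -175.0]]) 0.0485
top clamp [410, 204, 12, 11, 18] ([array([ 477.7, -446.4]), array([ 2.2, 29.8]), np.float64(38.5)], [[468.0, -435.0], [486.0, -459.0], [488.0, -457.0], [469.0, -434.0]]) 0.0215
scene mould [302, 135, 36, 24, 475] ([array([ 516.1, -271.8]), array([75.1, 53.4]), np.float64(0.8)], [[478.0, -246.0], [479.0, -299.0], [554.0, -298.0], [553.0, -245.0]]) 0.0277
scene green [318, 102, 69, 59, 1758] ([array([ 601.5, -275.8]), array([197.6,  79.5]), np.float64(88.2)], [[559.0, -373.0], [638.0, -376.0], [644.0, -178.0], [565.0, -176.0]]) 0.0458
scene clamp [333, 198, 55, 13, 541] ([array([ 505. , -460.2]), array([ 27.6, 115.2]), np.float64(57.5)], [[449.0, -441.0], [546.0, -503.0], [561.0, -480.0], [464.0, -418.0]]) 0.0191
```

```bash
python3 - <<'E'
from h import *
plan([(.488,-.269,.27,1.568),(.488,-.269,.198,1.568)])
E
```

```text
[[[-11.0,30.1,5.2],[0,0,-0.113]],[[-14.3,28.7,5.2],[0,0,-0.113]],[[-17.5,26.9,5.1],[0,0,-0.113]],[[-20.4,24.8,5.2],[0,0,-0.112]],[[-23.0,22.4,5.1],[0,0,-0.113]],[[-0.0,0.0,36.0],[0,0,0.0]],[[-0.0,0.0,36.0],[0,0,0.0]]]
```

Call:
apply_moves(
  series=[
    [[-11,30,5],[0,0,-0.113]],
    [[-14.5,29,5],[0,0,-0.113]],
    [[-17.5,27,5],[0,0,-0.113]],
    [[-20.5,25,5],[0,0,-0.112]],
    [[-23,22.5,5],[0,0,-0.113]],
    [[0,0,30],[0,0,0]],
    [[0,0,20],[0,0,0]],
    [[0,0,0],[0,0,0]],
    [[0,0,0],[0,0,0]],
  ],
)

```text
t: 10.27
tool_pos: [0.4898, -0.2691, 0.2201]
orientation: [-0.002, -3.14, -0.002]
force: [-0.9, -0.4, -0.3]
opening: 0.0928
gripper_force: 0.0
```

```bash
python3 - <<'E'
from h import *
show()
plan([(.488,-.269,.198,1.568)])
E
```

```text
t 10.27 p [ 489.8 -269.1  220.1] head 1.5693 z [-0.002  0.001 -1.   ] F [-0.9 -0.4 -0.3] op 92.8 gf 0.0
[[[1.8,0.1,22.1],[0,0,0.001]]]
```

Call:
apply_moves(
  series=[
    [[2,0,22],[0,0,0]],
    [[0,0,0],[0,0,0]],
  ],
)

```text
t: 10.43
tool_pos: [0.4871, -0.2695, 0.198]
orientation: [-0.004, -3.141, -0.001]
force: [-0.9, 0.3, -1.8]
opening: 0.093
gripper_force: 0.0
```

Call:
apply_moves(
  series=[
    [[0,0,0],[0,0,0]],
    [[0,0,0],[0,0,0]],
    [[0,0,0],[0,0,0]],
    [[0,0,0],[0,0,0]],
    [[0,0,0],[0,0,0]],
    [[0,0,0],[0,0,0]],
  ],
  claw=0,
  newtons=20,
)

```text
t: 10.93
tool_pos: [0.4875, -0.2693, 0.1996]
orientation: [0.003, 3.141, -0.001]
force: [0.1, -0.3, -0.7]
opening: 0.0575
gripper_force: 0.0
```

```bash
python3 - <<'E'
from h import *
show(); z=robot.read_state()['tool_pos'][2]
a,b=w2(-102,2);c,d=w2(-102,62)
plan([(a,b,z,1.568),(c,d,z,1.540)],step=12)
E
```

```text
t 10.93 p [ 487.5 -269.3  199.6] head 1.5689 z [ 0.001 -0.001 -1.   ] F [ 0.1 -0.3 -0.7] op 57.5 gf 0.0
[[[8.8,0.5,-0.0],[0,0,0.0]],[[8.8,0.5,-0.0],[0,0,0.0]],[[8.8,0.4,-0.0],[0,0,0.001]],[[-0.3,10.0,-0.0],[0,0,0.005]],[[-0.2,10.0,-0.0],[0,0,0.005]],[[-0.2,10.0,-0.0],[0,0,0.004]],[[-0.2,10.0,-0.0],[0,0,0.005]],[[-0.1,10.0,-0.0],[0,0,0.004]],[[-0.0,10.0,-0.0],[0,0,0.005]]]
```

Not closed yet; a little more time to close, then retreat and slide sideways.

Call:
apply_moves(
  series=[
    [[0,0,0],[0,0,0]],
    [[0,0,0],[0,0,0]],
    [[0,0,0],[0,0,0]],
    [[0,0,0],[0,0,0]],
  ],
)

```text
t: 11.27
tool_pos: [0.4874, -0.2692, 0.1992]
orientation: [0.003, 3.141, -0.0]
force: [-0.7, 1.0, 3.4]
opening: 0.0499
gripper_force: 19.9
```

Call:
apply_moves(
  series=[
    [[9,0.5,0],[0,0,0]],
    [[9,0.5,0],[0,0,0]],
    [[9,0,0],[0,0,0]],
    [[0,10,0],[0,0,0.005]],
    [[0,10,0],[0,0,0.005]],
    [[0,10,0],[0,0,0.005]],
    [[0,10,0],[0,0,0.005]],
    [[0,10,0],[0,0,0.005]],
    [[0,10,0],[0,0,0.005]],
    [[0,0,0],[0,0,0]],
    [[0,0,0],[0,0,0]],
  ],
)

```text
t: 12.18
tool_pos: [0.4615, -0.2061, 0.199]
orientation: [-0.048, -3.141, -0.003]
force: [-1.3, 4.3, 7.3]
opening: 0.0499
gripper_force: 19.9
```

```bash
python3 - <<'E'
from h import *
show(); p=robot.read_state()['tool_pos']; c,s=np.cos(PSI),np.sin(PSI); d=(p[:2]-ORG)*1000; print('warmer',c*d[0]+s*d[1],-s*d[0]+c*d[1])
look('top'); p=look('scene'); cv2.imwrite('pics/s4.png',cv2.resize(p[80:230,270:470],None,fx=4,fy=4))
E
```

```text
t 12.18 p [ 461.5 -206.1  199. ] head 1.5403 z [-0.     0.002 -1.   ] F [-1.3  4.3  7.3] op 49.9 gf 19.896205365657806
warmer -103.57037746031261 63.701059192257254
top green [281, 126, 97, 40, 2342] ([array([ 603. , -273.1]), array([195.1,  77.5]), np.float64(87.1)], [[559.0, -369.0], [637.0, -372.0], [647.0, -178.0], [569.0, -174.0]]) 0.0486
top clamp [403, 169, 37, 52, 577] ([array([ 505.4, -456.2]), array([ 25.7, 117. ]), np.float64(57.3)], [[449.0, -435.0], [548.0, -499.0], [562.0, -477.0], [463.0, -414.0]]) 0.0219
scene mould [280, 131, 8, 14, 55] ([array([ 459.3, -204.9]), array([44.3, 12.6]), np.float64(82.2)], [[450.0, -226.0], [462.0, -228.0], [469.0, -184.0], [456.0, -182.0]]) 0.0273
scene green [319, 102, 68, 60, 1763] ([array([ 601.9, -276.2]), array([197.3,  80.7]), np.float64(88.1)], [[558.0, -374.0], [639.0, -376.0], [646.0, -179.0], [565.0, -176.0]]) 0.0459
scene clamp [333, 198, 55, 13, 542] ([array([ 505.6, -459.5]), array([ 29.2, 115.5]), np.float64(56.5)], [[449.0, -440.0], [546.0, -504.0], [562.0, -479.0], [465.0, -415.0]]) 0.019
```

View pics/s4.png

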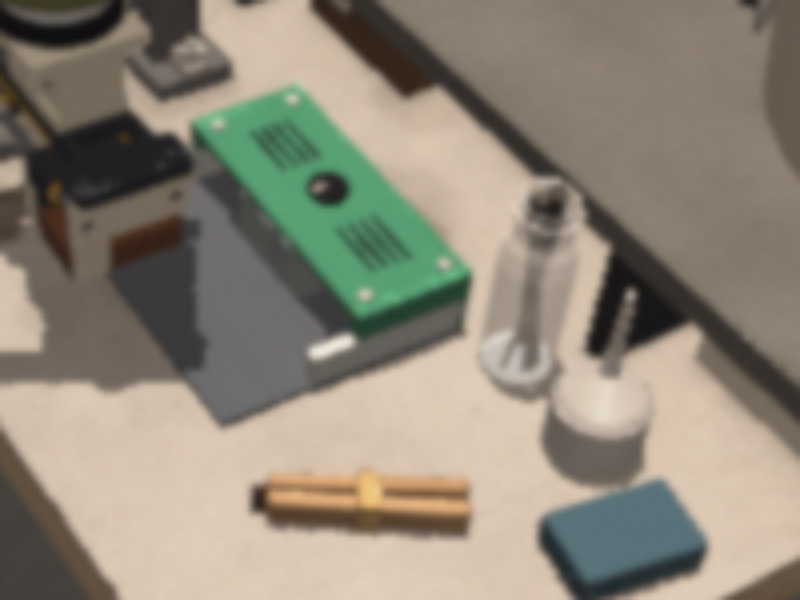

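Call:
apply_moves(
  series=[
    [[-5,-1.7,0],[0,0,0]],
    [[-9,0,0],[0,0,0]],
    [[-8,0,0],[0,0,0]],
    [[-8,0,0],[0,0,0]],
    [[-5,0,0],[0,0,0]],
    [[0,0,0],[0,0,0]],
  ],
)

```text
t: 12.78
tool_pos: [0.4968, -0.21, 0.1991]
orientation: [-0.049, -3.141, -0.001]
force: [1.2, 0.1, 6.5]
opening: 0.0501
gripper_force: 20.0
```

Call:
apply_moves(
  series=[
    [[-4,0,0],[0,0,0]],
    [[-4,0,0],[0,0,0]],
    [[-4,0,0],[0,0,0]],
    [[0,0,0],[0,0,0]],
  ],
)

```text
t: 13.12
tool_pos: [0.5083, -0.2103, 0.1991]
orientation: [-0.049, -3.14, -0.001]
force: [-1.6, -0.5, 7.2]
opening: 0.0502
gripper_force: 20.0
```

Call:
apply_moves(
  series=[
    [[-4,0,0],[0,0,0]],
    [[-4,0,0],[0,0,0]],
    [[-4,0,0],[0,0,0]],
    [[-3,0,0],[0,0,0]],
    [[0,0,0],[0,0,0]],
  ],
)

```text
t: 13.53
tool_pos: [0.5232, -0.2108, 0.1991]
orientation: [-0.049, -3.14, -0.001]
force: [-3.5, 0.1, 7.7]
opening: 0.05
gripper_force: 20.0
```

Call:
apply_moves(
  series=[
    [[0,0,0],[0,0,0]],
    [[0,0,0],[0,0,0]],
    [[0,0,0],[0,0,0]],
    [[0,0,0],[0,0,0]],
    [[10,0,0],[0,0,0]],
    [[15,0,0],[0,0,0]],
    [[10,0,0],[0,0,0]],
    [[0,0,0],[0,0,0]],
  ],
  claw=0.8,
)

```text
t: 14.2
tool_pos: [0.4865, -0.2102, 0.1981]
orientation: [-0.051, -3.139, -0.002]
force: [-0.1, 1.1, 0.3]
opening: 0.0742
gripper_force: 0.0
```

Call:
apply_moves(
  series=[
    [[0,0,0],[0,0,0]],
    [[0,0,0],[0,0,0]],
    [[0,0,0],[0,0,0]],
    [[0,0,0],[0,0,0]],
    [[0,0,0],[0,0,0]],
    [[0,0,0],[0,0,0]],
    [[0,0,0],[0,0,0]],
    [[0,0,0],[0,0,0]],
    [[0,0,0],[0,0,0]],
    [[0,0,0],[0,0,0]],
  ],
  claw=0.12,
)

```text
t: 15.03
tool_pos: [0.4881, -0.2107, 0.1989]
orientation: [-0.05, -3.141, -0.0]
force: [-0.1, -0.6, -0.1]
opening: 0.0138
gripper_force: 0.0
```

```bash
python3 - <<'E'
from h import *
show(); p=robot.read_state()['tool_pos']; c,s=np.cos(PSI),np.sin(PSI); d=(p[:2]-ORG)*1000; print('warmer',c*d[0]+s*d[1],-s*d[0]+c*d[1])
p=look('scene')
E
```

```text
t 15.03 p [ 488.1 -210.7  198.9] head 1.539 z [-0.  0. -1.] F [-0.1 -0.6 -0.1] op 13.8 gf 0.0
warmer -76.81541728343534 59.98272744185539
scene mould [310, 128, 20, 10, 47] ([array([ 541.1, -235.9]), array([55.3,  9.5]), np.float64(0.6)], [[513.0, -231.0], [514.0, -241.0], [569.0, -240.0], [569.0, -231.0]]) 0.0263
scene green [320, 102, 67, 59, 1675] ([array([ 601.9, -274.8]), array([199.3,  79.5]), np.float64(88.0)], [[559.0, -373.0], [638.0, -376.0], [645.0, -177.0], [566.0, -174.0]]) 0.0459
scene clamp [333, 198, 55, 13, 535] ([array([ 504.8, -460.6]), array([ 27.8, 115.1]), np.float64(58.1)], [[449.0, -442.0], [546.0, -503.0], [561.0, -479.0], [463.0, -418.0]]) 0.0191
```

Call:
apply_moves(
  series=[
    [[-5,2,0],[0,0,0]],
    [[-6,0,0],[0,0,0]],
    [[-5,0,0],[0,0,0]],
    [[-4,0,0],[0,0,0]],
    [[-4,0,0],[0,0,0]],
    [[-4,0,0],[0,0,0]],
    [[-4,0,0],[0,0,0]],
    [[-4,0,0],[0,0,0]],
    [[-4,0,0],[0,0,0]],
    [[0,0,0],[0,0,0]],
  ],
  claw=0.06,
)

```text
t: 15.92
tool_pos: [0.5289, -0.21, 0.1991]
orientation: [0.05, 3.14, -0.0]
force: [0.6, -0.5, -0.6]
opening: 0.0054
gripper_force: 0.0
```

Call:
apply_moves(
  series=[
    [[-3,0,0],[0,0,0]],
    [[-3,0,0],[0,0,0]],
    [[-3,0,0],[0,0,0]],
    [[-3,0,0],[0,0,0]],
    [[0,0,0],[0,0,0]],
  ],
)

```text
t: 16.33
tool_pos: [0.5406, -0.2104, 0.1991]
orientation: [0.05, 3.141, -0.0]
force: [-0.7, -0.2, 1.0]
opening: 0.0056
gripper_force: 0.0
```

Call:
apply_moves(
  series=[
    [[-2,0,0],[0,0,0]],
    [[-2,0,0],[0,0,0]],
    [[-1,0,0],[0,0,0]],
    [[0,0,0],[0,0,0]],
  ],
)

```text
t: 16.67
tool_pos: [0.5453, -0.2105, 0.199]
orientation: [0.05, 3.141, -0.0]
force: [-0.5, 0.2, -0.5]
opening: 0.0054
gripper_force: 0.0
```

Call:
apply_moves(
  series=[
    [[-1.5,0,0],[0,0,0]],
    [[-1,0,0],[0,0,0]],
    [[0,0,0],[0,0,0]],
  ],
)

```text
t: 16.92
tool_pos: [0.5471, -0.2106, 0.1988]
orientation: [-0.05, -3.139, -0.0]
force: [-5.6, -0.1, 4.3]
opening: 0.0056
gripper_force: 2.7
```

Call:
apply_moves(
  series=[
    [[-1,0,0],[0,0,0]],
    [[-1,0,0],[0,0,0]],
    [[0,0,0],[0,0,0]],
  ],
)

```text
t: 17.17
tool_pos: [0.5479, -0.2107, 0.1988]
orientation: [-0.05, -3.135, -0.001]
force: [-16.1, 0.5, 12.8]
opening: 0.0055
gripper_force: 7.9
```

Call:
apply_moves(
  series=[
    [[-1,0,0],[0,0,0]],
    [[0,0,0],[0,0,0]],
    [[10,0,0],[0,0,0]],
    [[25,0,-5],[0,0,0]],
    [[30,0,-20],[0,0,0]],
    [[30,0,-30],[0,0,0]],
    [[30,0,-30],[0,0,0]],
    [[30,-30,-30],[0,0,0]],
    [[0,-40,-10],[0,0,0]],
    [[0,-40,0],[0,0,0]],
    [[0,-40,0],[0,0,0]],
    [[0,0,0],[0,0,0]],
  ],
)

```text
t: 18.17
tool_pos: [0.3972, -0.3555, 0.3177]
orientation: [0.056, 3.14, -0.006]
force: [-0.2, -0.3, -0.4]
opening: 0.0056
gripper_force: 0.0
```

```bash
python3 - <<'E'
from h import *
show(); p=look('top'); cv2.imwrite('pics/t5.png',cv2.resize(p[110:230,260:460],None,fx=4,fy=4,interpolation=cv2.INTER_CUBIC))
look('scene')
E
```

```text
t 18.17 p [ 397.2 -355.5  317.7] head 1.5353 z [ 0.001 -0.004 -1.   ] F [-0.2 -0.3 -0.4] op 5.6 gf 0.0
top mould [286, 164, 24, 7, 143] ([array([ 562.4, -210.1]), array([47., 12.]), np.float64(88.0)], [[556.0, -233.0], [568.0, -234.0], [569.0, -187.0], [557.0, -186.0]]) 0.03
top green [280, 126, 98, 39, 3018] ([array([ 602.7, -272.5]), array([193.3,  78.9]), np.float64(88.1)], [[560.0, -368.0], [639.0, -370.0], [645.0, -177.0], [567.0, -175.0]]) 0.0486
scene green [318, 102, 69, 60, 1738] ([array([ 602.3, -275.4]), array([198.8,  79.9]), np.float64(88.3)], [[559.0, -374.0], [639.0, -376.0], [645.0, -177.0], [565.0, -175.0]]) 0.0459
scene clamp [333, 198, 55, 14, 543] ([array([ 504.6, -460.7]), array([ 28. , 115.2]), np.float64(57.8)], [[448.0, -442.0], [546.0, -503.0], [561.0, -480.0], [463.0, -418.0]]) 0.0191
```

View pics/t5.png

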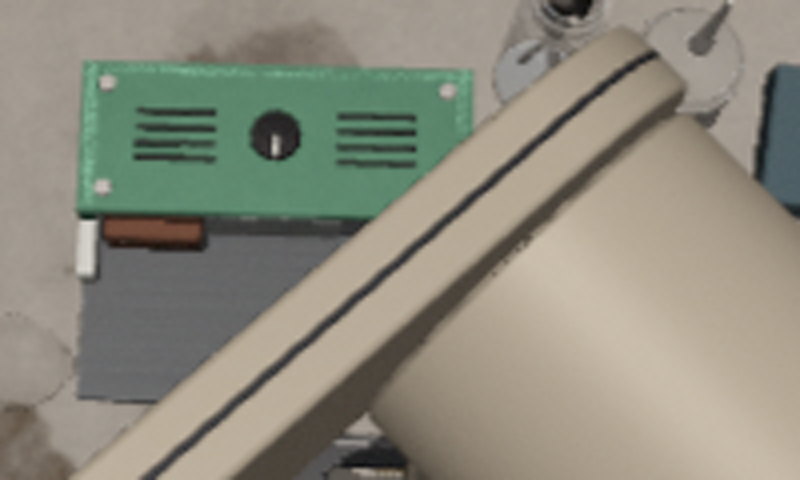

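The picture shows the mould protruding about 10 mm from the left bay at crop (152,232), parallel to the housing. The clamp lies flat and the arm is clear of everything.

```bash
python3 -c "
from plant import robot
print(robot.close_job())"
```

```text
the job is handed in; nothing more can be done
None
```

The job is handed in with no verdict shown: the clamp met the old piece about 40 mm into the right bay, so I pushed the mould home in the left bay (straight, about 10 mm showing), laid the clamp flat on the counter, and kept the arm away from the jar and can.

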